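# Draw the transit plug from a slit-lamp base

## Task

The slit-lamp base is about to get its microscope column. Take the threaded T-handle puller from the tool block, screw it clockwise into the tapped plug in the base's round spindle housing until its collar is down on the plug, and only then draw the plug straight up out of the housing. Stand the plug upright on the floor of the empty parts tray with the puller still screwed into it, let go, and leave everything else where it is.

Things in the scene. Friction and masses are not known exactly. Their poses are not given: they have to be found in the camera images.
- puller: Steel T-handle puller. Origin on its axis in the plane of its collar's underside, z up, x along the T-bar. Collar: disc 36 mm wide, z 0 to 6 mm. Shank 12 mm thick. Mass 0.20 to 0.29 kg. At the start it stands upright in one of the two wells of the tool block, collar resting on the block's top, 50 mm above the table.
- puller_bar (a point): Middle of the puller's T-bar, 87 mm above its origin, axes as the puller's. The bar is a straight square bar 84 mm long (x), 14 mm wide (y) and 14 mm high: grip it across its 14 mm width.
- puller_nose (a point): Tip of the puller's tapered nose, 36 mm below its origin (below the collar). The 18 mm core between carries a coarse two-start right-hand thread, 26 mm over its crests, from 9 to 20 mm below the collar.
- plug: The tapped plug: dark steel cylinder 40 mm wide, 46 mm long; origin at the centre of its flat underside, z up. A 6 mm key along its side at its +x fits the housing's keyway, so it cannot turn in there. Mass 0.19 to 0.31 kg. It starts fully in the housing, face flush with the mouth. With the puller screwed home it stands by itself on a flat floor.
- plug_face (a point): Centre of the plug's top face and of its tapped hole (19 mm clear inside the thread, 40 mm deep); axes as the plug's. Lowered upright into it, the puller rests thread on thread with its collar 9 to 17 mm above this face: 10.7 mm with the T-bar parallel to the plug's x, either way round (within 40 degrees of this it stands there unheld; elsewhere it may lean). It cannot be pushed in.
- base: Fixed cross-slide base of the slit lamp: light grey case 57 mm high, upright round spindle housing 76 mm wide with its mouth 110 mm above the table, axle, wheels and racks at the sides, joystick 129 mm high 118 mm from the housing towards the base's -x (robot side). Origin on the table under the housing's axis.
- housing_mouth (a point): Centre of the mouth of the housing's upright bore, 110 mm above the table, axes as the base's. Bore 46 mm deep, plug with 1 mm play, held back by spring balls with 5 to 9 N. Screwing: turned clockwise seen from above, the puller sinks 18 mm a turn; from T-bar parallel to the plug's x it takes about 210 degrees to collar on face, then 15 more to tight.
- tray: Empty open parts tray, grey plastic, fixed, 200 x 150 mm (x, y) outside, 26 mm high, walls and floor 4 mm thick; origin at the centre of its underside.
- block: Black tool block, fixed, 200 x 70 mm (x, y), 50 mm high, origin at the centre of its underside. Two round wells, 29 mm, 65 mm either side of the centre along its x: one holds the puller, the other the socket wrench.
- wrench: Bystander, do not take: T-handle socket wrench standing in the other well: smooth round shank without a collar, round cross-bar 90 mm long, 145 mm above its underside. Origin at the centre of its underside, z up, x along its bar.
- spectacles: Bystander: spectacles lying upside down, 140 mm wide, 140 mm deep, 45 mm high; origin on the table under the bridge.
- cleaner: Bystander: bottle of lens cleaner, 42 mm diameter, 135 mm high; origin at the centre of its underside.
- test_rod: Bystander: steel focusing rod lying flat, about 125 mm long, 16 mm high; origin on the table near its middle.
Things that resemble listed ones, but are neither listed nor needed, are in the scene too. Of the things shaped like the tray, the grey one is meant. What is shaped like the puller but red is not meant.

How it is judged (in metres and radians):
On the way, in this order (a step that is already met when the one before it is completed fails the run):
1. the puller is screwed home, its collar within 3 mm of the face of the plug, while the plug is still seated in the housing (distance between puller and plug_face below 0.003 m and angle between the z axis of puller and the z axis of plug, either way round below 0.09 rad and z of plug_face in the frame of housing_mouth below 0.004 m and horizontal distance between plug_face and housing_mouth below 0.004 m), for 0.1 s.
2. the plug is drawn clear of the mouth by the puller, straight up: upright and within 25 mm of the bore's axis when it comes free (z of plug in the frame of housing_mouth above 0.001 m and horizontal distance between plug and housing_mouth below 0.025 m and angle between plug's own z axis and vertical below 0.15 rad and distance between puller and plug_face below 0.006 m), for 0.05 s.
At the end, for the whole second after the job is handed in: The plug stands upright (within 0.1 rad) on the floor of the tray (underside within 4 mm of the floor, inside the walls), the puller still screwed into it (collar within 6 mm of the plug's face), both released and at rest; wrench, spectacles, bottle and test rod are where they were, within 30 mm (x of plug in the frame of tray between -0.076 and 0.076 m and y of plug in the frame of tray between -0.051 and 0.051 m and z of plug in the frame of tray below 0.008 m and angle between plug's own z axis and vertical below 0.1 rad and distance between puller and plug_face below 0.006 m and angle between the z axis of puller and the z axis of plug, either way round below 0.12 rad and linear speed of each of plug, puller below 0.02 m/s and distance of each of wrench, spectacles, cleaner, test_rod from where it was at the start of the episode below 0.03 m); the robot touches nothing.
It fails at once if the socket wrench is moved more than 30 mm (distance of wrench from where it was at the start of the episode above 0.03 m).
It fails at once if the spectacles are moved more than 30 mm (distance of spectacles from where it was at the start of the episode above 0.03 m).
It fails at once if the bottle is moved more than 30 mm (distance of cleaner from where it was at the start of the episode above 0.03 m).
It fails at once if the test rod is moved more than 30 mm (distance of test_rod from where it was at the start of the episode above 0.03 m).
It also fails if it takes over 67 s, if anything falls off the work surface, if the arm or the gripper's body presses on something with over 40 N, if the wrist force passes 120 N, or if a joint passes its speed limit or range.

## Robot

A 6-joint arm with a two-finger parallel gripper is mounted at the origin on the work surface. World frame = base frame: x ahead of the robot, y to its left, z up, the work surface at z = 0. Lengths are in mm, angles in rad, forces in N, time in s.
With the tool pointing down it reaches from about 425 to 950 mm from the base axis. Payload 14.7 kg.
Tool frame: the origin (TCP) lies between the finger pads; the fingertips stand 22 mm ahead of it and the grasp point (between the pads) lies 3 mm ahead of it; z points along the fingers, y is the direction in which the jaws open and shut (so a half turn about z gives the same grasp; the last joint's range is limited). The gripper opens to 85 mm and grips with 20 to 120 N. Pads are 22 mm wide; open, the fingers measure 114 mm over their backs; the gripper's body (76 mm by 85 mm) begins 54 mm behind the grasp point. The pads swing forward as they close: fully open they stand 13 mm farther back than shut.
Start: joints at [-1.164, 0.48, 1.596, -0, 1.065, -0.047], TCP at [284.964, -584.199, 253.297] pointing down, gripper open.
Joint ranges: [-2.75, 2.75], [-0.82, 2.05], [0.23, 2.67], [-1.56, 4.7], [0.09, 2.69], [-2.92, 2.92]. Speed limits (rad/s): [1.89, 1.89, 2.39, 3.01, 3.01, 3.01].

## Interface

Orientations are given as a 3x3 rotation matrix whose columns are the frame's x, y, z axes.
In Python, from workcell import * gives the robot as it stands.
- The arm moves only by the tool carry_out, never from a script. Its argument "moves" is one flat list of numbers, 5 for each row, row after row: the opening in per cent of the stroke, from 0 (shut) to 100 (fully open), then the shift along the tool's x, y, z in cm, then the turn about the tool's z in rad. A call has 1 to 20 rows; each row is the pose to reach, as a shift and turn from the pose commanded when the call began, along the tool's axes at that moment; what a row does not reach only later rows make up. A row lasts 1/8 s, in which the tool goes at most 62.5 mm and 10.7 degrees, less where a joint would pass 70% of its speed; a pose out of reach is approached as far as the arm can. A call with a gripper value outside its range is refused whole. The fingers move at their own pace and stop on an object; "squeeze" is the grip in N (left out, the last holds). Time passes only in rows, so rows that repeat a pose let the fingers close. It gives the time, the measured TCP pose, the force and the opening at its end, in the units of the state.
- sense(): the state, without advancing time (a new reading comes with each control period).
- get_image(name): name is "side" or "top"; returns (picture, depth): 480x640x3 uint8, blue, green, red; 480x640 float32, mm along the optical axis (not along the pixel's ray), 0 where there is no reading.
- camera_info(name): a dict with "fx", "fy", "cx", "cy" (pixels), "camera_from_world" (4x4, takes a point from world to camera coordinates). Camera axes: x right, y up, looking along -z (the intrinsics and any distortion apply to the point x, -y, -z); pixel columns grow to the right and rows downward; lengths in mm; the calibration is good to about 2 mm. A picture is of the moment at which its call begins. camera_info takes no time and is no camera call.
- hand_in(): hands the job in, once; it reports no verdict.
The state is a dict: "time_s": time; "joints": joint angles; "dq": joint speeds; "tau": joint torques, N m; "eef_pos": TCP position; "eef_rot": TCP orientation; "ft_force": force on the tool from outside, world axes, zero at the start; "torque": the same for the moment, N m; "opening": finger opening in mm.
Only numpy, scipy, OpenCV 4.12 (cv2) and the standard library are available. Lean on these libraries where they do the work, as an engineer would, in place of code of your own. Each camera call takes 0.05 s, during which the arm holds its last target.

## Working session

There is one attempt and no reset: what is moved stays moved. The work goes in short steps, Python scripts to look and compute and a tool call to move; the robot and the scene stay as the last step left them, time stands still between calls to the robot, and variables do not carry over. Pictures are saved under pics/ and viewed, and the job is handed in when it is done.

Besides the shell and the picture viewer there is one more tool, called after "Emit:" as name(argument=value, ...) on one line, values as JSON. carry_out: Moves the arm, as the interface text tells. Its arguments: {"type":"object","properties":{"moves":{"type":"array","items":{"type":"number"}},"squeeze":{"type":"number"}},"required":["moves"]}

```bash
ls; mkdir -p pics; python3 - <<'E'
from workcell import *
import cv2
for n in("side","top"):
    p,d=get_image(n); cv2.imwrite(f"pics/{n}0.png",p)
    import numpy as np; np.save(f"pics/{n}0.npy",d)
    print(camera_info(n))
s=sense(); print(s)
E
```

```text
pics
{'fx': 515.3178751539788, 'fy': 515.3178751539788, 'cx': 323.18260414498496, 'cy': 242.18731296472131, 'camera_from_world': array([[-9.96760421e-01, -7.86672572e-02, -1.67369590e-02,
         4.84709798e+02],
       [ 5.04130191e-02, -7.73245752e-01,  6.32099308e-01,
        -1.54393190e+02],
       [-6.26673013e-02,  6.29207812e-01,  7.74706615e-01,
        -1.31827924e+03],
       [ 0.00000000e+00,  0.00000000e+00,  0.00000000e+00,
         1.00000000e+00]])}
{'fx': 595.7763699769853, 'fy': 595.7763699769853, 'cx': 313.61132944348515, 'cy': 234.2973759404455, 'camera_from_world': array([[ 1.63852527e-02, -9.99771073e-01, -1.37595169e-02,
        -7.08558793e+01],
       [ 9.86329647e-01,  1.39051800e-02,  1.64196445e-01,
        -5.06141566e+02],
       [-1.63967527e-01, -1.62618197e-02,  9.86331690e-01,
        -1.71612971e+03],
       [ 0.00000000e+00,  0.00000000e+00,  0.00000000e+00,
         1.00000000e+00]])}
{'time_s': 0.1, 'joints': array([-1.16358207e+00,  4.80754828e-01,  1.59679977e+00,  2.44325947e-05,
        1.06512033e+00, -4.65915972e-02]), 'dq': array([-0.00136351, -0.00147099, -0.0002945 , -0.00023484, -0.00031044,
       -0.00020345]), 'tau': array([ 5.50550467e-03, -9.52250004e+01, -4.31044471e+01, -2.83271356e-04,
        5.22930786e-03, -3.44832847e-05]), 'eef_pos': array([ 284.84679032, -583.87836969,  252.74997462]), 'eef_rot': array([[ 8.98790378e-01,  4.38378478e-01, -4.09011749e-04],
       [ 4.38378663e-01, -8.98789822e-01,  1.00224156e-03],
       [ 7.17455336e-05, -1.08010710e-03, -9.99999414e-01]]), 'ft_force': array([ 0.36709191,  0.09476253, -0.41685463]), 'torque': array([ 0.01579345, -0.01600293, -0.00633048]), 'opening': 85.31787662396172}
```

View pics/side0.png

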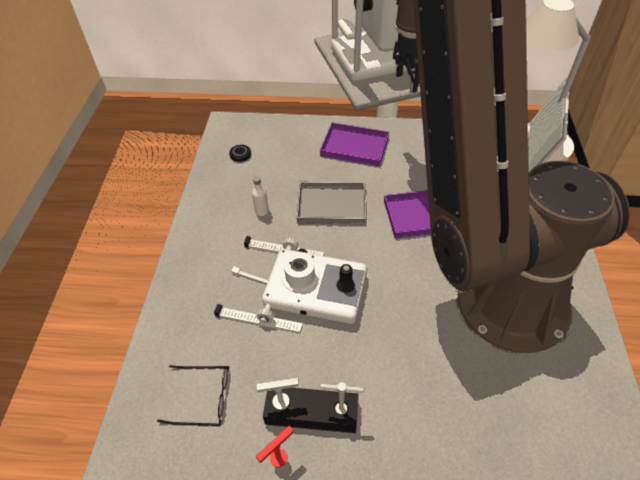

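View pics/top0.png

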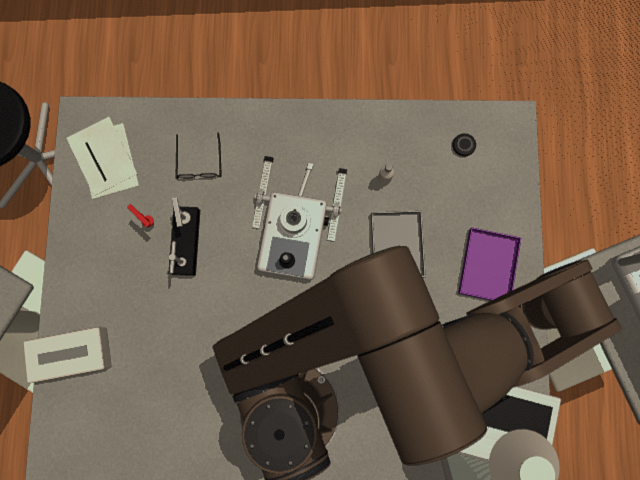

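```bash
python3 - <<'E'
import cv2
a=cv2.imread("pics/side0.png");b=cv2.imread("pics/top0.png")
cv2.imwrite("pics/z1.png",cv2.resize(a[360:480,220:380],None,fx=5,fy=5,interpolation=cv2.INTER_CUBIC))
cv2.imwrite("pics/z2.png",cv2.resize(b[185:295,120:240],None,fx=5,fy=5,interpolation=cv2.INTER_CUBIC))
cv2.imwrite("pics/z3.png",cv2.resize(b[150:290,240:360],None,fx=4,fy=4,interpolation=cv2.INTER_CUBIC))
cv2.imwrite("pics/z4.png",cv2.resize(a[225:335,210:380],None,fx=4.5,fy=4.5,interpolation=cv2.INTER_CUBIC))
E
cat > h.py <<'E'
import numpy as np, cv2
from workcell import *
def ray(n,u,v):
    c=camera_info(n);T=c["camera_from_world"];R=T[:3,:3];t=T[:3,3]
    d=np.array([(u-c["cx"])/c["fx"],-(v-c["cy"])/c["fy"],-1.])
    return -R.T@t, R.T@d
def onz(n,u,v,z):
    o,d=ray(n,u,v); return o+d*(z-o[2])/d[2]
def proj(n,p):
    c=camera_info(n);T=c["camera_from_world"];q=T[:3,:3]@np.asarray(p,float)+T[:3,3]
    return np.array([c["cx"]+c["fx"]*q[0]/-q[2], c["cy"]-c["fy"]*q[1]/-q[2]])
def dep(n,u,v,D):
    o,d=ray(n,u,v); return o+d*D
def tri(a,b):
    (o1,d1),(o2,d2)=ray(*a),ray(*b)
    A=np.stack([d1,-d2],1); s=np.linalg.lstsq(A,o2-o1,rcond=None)[0]
    p,q=o1+d1*s[0],o2+d2*s[1]; return (p+q)/2,np.linalg.norm(p-q)
E
```

```text
(no output)
```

View pics/z1.png

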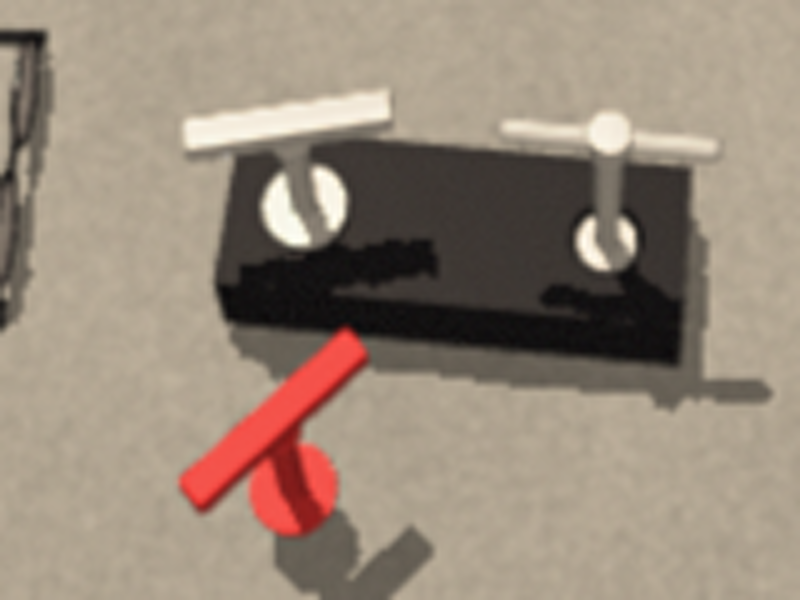

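View pics/z2.png

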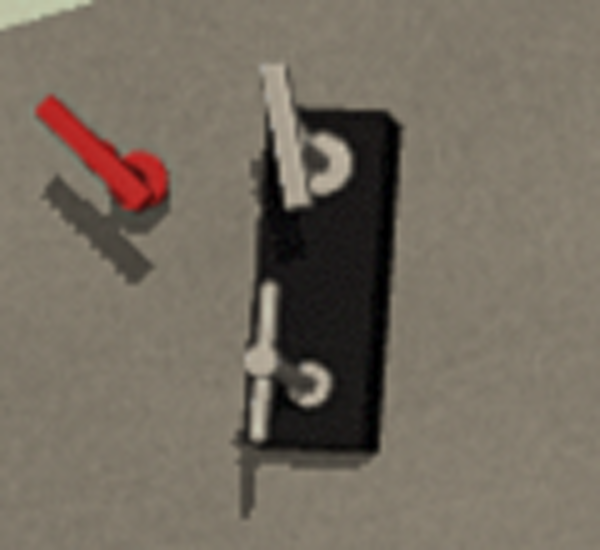

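View pics/z3.png

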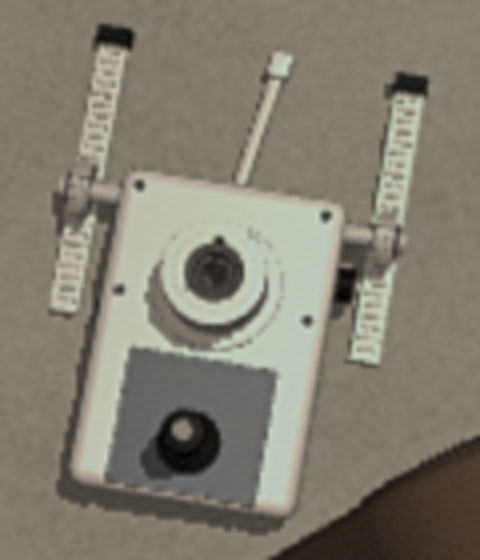

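View pics/z4.png

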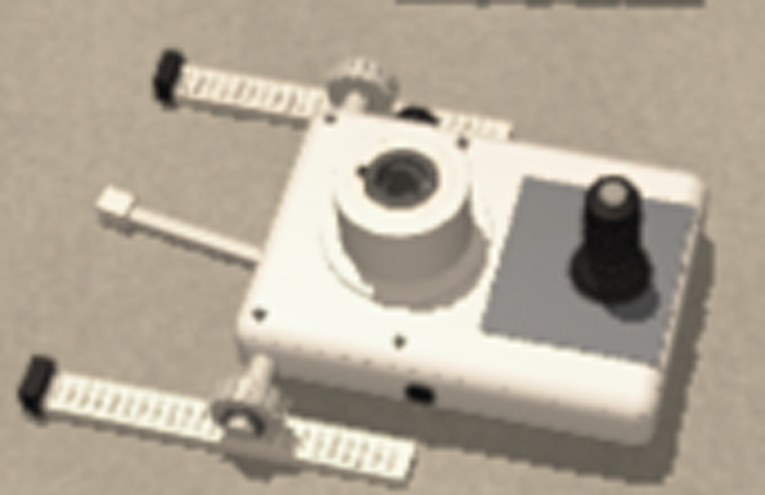

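```bash
cat >> h.py <<'E'
def cloud(n,D):
    c=camera_info(n);T=c["camera_from_world"]
    v,u=np.mgrid[:480,:640]
    P=np.stack([(u-c["cx"])/c["fx"]*D,-(v-c["cy"])/c["fy"]*D,-D],-1)
    W=(P-T[:3,3])@T[:3,:3]; W[D<=0]=np.nan
    return W
def box(W,lo,hi):
    m=np.all((W>lo)&(W<hi),-1); return m
E
python3 - <<'E'
from h import *
for n in("top","side"):
    D=np.load(f"pics/{n}0.npy");W=cloud(n,D)
    p=(213,180) if n=="top" else (384,278)
    print(n,W[p])
    m=box(W,[W[p][0]-60,W[p][1]-40,135],[W[p][0]+60,W[p][1]+40,160])
    q=W[m]; print(len(q), np.median(q[:,2]),np.percentile(q[:,2],[5,95]))
    r=cv2.minAreaRect(q[:,:2].astype(np.float32)); print(r)
    # housing rim
    m=box(W,[300,-150,100],[800,150,115]); q=W[m]; print("rim",len(q),q.min(0),q.max(0),np.median(q[:,2]))
    (c,r)=cv2.minEnclosingCircle(q[:,:2].astype(np.float32)); print(c,r)
    hull=cv2.convexHull(q[:,:2].astype(np.float32)); print(cv2.fitEllipse(hull))
E
```

```text
top [546.52887286 311.90173201 137.76815434]
158 142.7140697326883 [136.71613426 149.31772605]
((549.28369140625, 320.84515380859375), (83.45525360107422, 16.464290618896484), 14.220233917236328)
rim 482 [409.84399117 -41.96872967 100.21326913] [581.48054768  32.9123321  114.99442946] 108.29182883261993
(495.949951171875, 4.287420749664307) 86.60592651367188
((497.7904357910156, 3.709820508956909), (89.74879455566406, 173.11216735839844), 79.57520294189453)
side [549.41941943 323.90540009 145.57276425]
330 144.09960046612764 [137.266022   147.13299834]
((550.7816162109375, 323.2985534667969), (83.39409637451172, 15.703268051147461), 12.821529388427734)
rim 683 [412.72528172 -40.30178311 100.01873033] [582.37065794  36.76696034 114.95361017] 109.82931157569877
(497.6507568359375, 7.295220375061035) 85.93701934814453
((500.8893127441406, 5.166903972625732), (88.45447540283203, 174.46580505371094), 81.15868377685547)
```

```bash
python3 - <<'E'
from h import *
for n in("top","side"):
    img=cv2.imread(f"pics/{n}0.png"); D=np.load(f"pics/{n}0.npy");W=cloud(n,D)
    m=box(W,[500,-60,100],[620,60,120]); q=W[m]
    hull=cv2.convexHull(q[:,:2].astype(np.float32)); print(n,"rim",len(q),cv2.fitEllipse(hull),np.median(q[:,2]))
    # bright mask rim
    g=img.min(2)
    vv,uu=np.where(m); roi=(uu.min()-8,vv.min()-8,uu.max()+8,vv.max()+8);print(roi)
    # dark bore: contour
    sub=g[roi[1]:roi[3],roi[0]:roi[2]]
    M=(sub<130).astype(np.uint8)
    nlab,lab,st,cen=cv2.connectedComponentsWithStats(M)
    for i in range(1,nlab):
        if st[i][4]>20:
            u,v=cen[i]+np.array(roi[:2]); print(st[i],(u,v),onz(n,u,v,110))
    # bar mask
    pp=(212,177) if n=="top" else (384,278)
    hsv=cv2.cvtColor(img,cv2.COLOR_BGR2HSV)
    M=((g>(150 if n=="top" else 200))).astype(np.uint8)
    M2=np.zeros_like(M); y,x=pp; M2[y-22:y+22,x-25:x+25]=1
    Wm=(W[...,2]>120)&(M2>0)
    vv,uu=np.where(Wm); r=cv2.minAreaRect(np.stack([uu,vv],1).astype(np.float32)); print("bar px",r,uu.mean(),vv.mean())
    # collar
    Wm=(W[...,2]>50)&(W[...,2]<62)&(M2>0)&(g>110)
    vv,uu=np.where(Wm);print("collar px",len(uu),uu.mean(),vv.mean(), uu.min(),uu.max(),vv.min(),vv.max(), onz(n,(uu.min()+uu.max())/2,(vv.min()+vv.max())/2,56))
E
```

```text
top rim 498 ((542.6405639648438, -4.6753339767456055), (74.65791320800781, 75.74508666992188), 103.67369079589844) 108.54764836912081
(np.int64(272), np.int64(197), np.int64(314), np.int64(239))
[ 14  12  15  17 187] (np.float64(293.048128342246), np.float64(217.4866310160428)) [543.45125962  -4.90573872 110.        ]
[  4  18  31  23 212] (np.float64(287.438679245283), np.float64(229.10849056603774)) [509.63467203  10.28559423 110.        ]
bar px ((177.44400024414062, 211.69198608398438), (29.42665672302246, 6.88709020614624), 79.69515228271484) 176.9367816091954 211.7528735632184
collar px 41 185.65853658536585 218.02439024390245 182 189 212 223 [549.5910755  315.07691751  56.        ]
side rim 637 ((544.3965454101562, -1.6284615993499756), (75.2487564086914, 78.73872375488281), 16.868921279907227) 109.90756706779888
(np.int64(276), np.int64(245), np.int64(322), np.int64(288))
[14  0 17  8 65] (np.float64(297.53846153846155), np.float64(248.26153846153846)) [553.66864043 -53.80899695 110.        ]
[ 13  13  18  13 172] (np.float64(298.3313953488372), np.float64(264.31976744186045)) [546.14804222  -3.62429637 110.        ]
[  9  25  31  18 293] (np.float64(300.6348122866894), np.float64(280.2935153583618)) [535.387446    43.65890718 110.        ]
bar px ((277.5696716308594, 385.9645690917969), (10.680512428283691, 41.88145446777344), 81.46923065185547) 277.54787234042556 385.13031914893617
collar px 130 280.7307692307692 400.39230769230767 272 288 393 405 [553.43598444 318.65669508  56.        ]
```

```bash
python3 - <<'E'
from h import *
img={n:cv2.imread(f"pics/{n}0.png") for n in("top","side")}
W={n:cloud(n,np.load(f"pics/{n}0.npy")) for n in img}
for n in img:
    m=box(W[n],[380,-80,116],[480,80,140]); q=W[n][m]; print(n,"joy",len(q),np.median(q,0))
    m=box(W[n],[300,-80,50],[660,80,62])&(img[n].min(2)>120); q=W[n][m]; r=cv2.minAreaRect(q[:,:2].astype(np.float32)); print("case",r)
    m=box(W[n],[450,150,140],[505,400,190]); q=W[n][m]; print("wrench",len(q),np.median(q,0),q.max(0),q.min(0))
# tray in side: rim z 20..32
    m=box(W[n],[450,-400,18],[800,-130,35]); q=W[n][m]; print("tray?",len(q),np.percentile(q,[1,99],axis=0), cv2.minAreaRect(q[:,:2].astype(np.float32)))
    m=box(W[n],[600,-300,90],[800,-100,150]); q=W[n][m]; print("cleaner",len(q),np.median(q,0) if len(q) else 0)
# notch top z3(219,240)/4+(240,150)
u,v=219/4+240,240/4+150; print(onz("top",u,v,110))
u,v=363/4.5+210,171/4.5+225; print(onz("side",u,v,110))
# tray corners side
for u,v in [(302,184),(365,184),(367,222),(298,221)]: print(onz("side",u,v,26))
E
python3 - <<'E'
import cv2
a=cv2.imread("pics/side0.png")
cv2.imwrite("pics/z5.png",cv2.resize(a[165:235,240:380],None,fx=5.5,fy=5.5,interpolation=cv2.INTER_CUBIC))
E
```

```text
top joy 105 [424.94069621  13.71418792 128.71176187]
case ((503.6650085449219, 0.42070770263671875), (163.227294921875, 235.17715454101562), 81.96248626708984)
wrench 19 [456.39798977 321.13124355 152.70122342] [464.59395954 326.47781753 161.77562031] [450.36911447 316.97739988 145.12583498]
tray? 271 [[ 455.295713   -387.58414576   18.19732341]
 [ 712.33260529 -133.58688818   34.07076629]] ((584.4442138671875, -260.5422668457031), (264.3182678222656, 252.6050567626953), 87.73912811279297)
cleaner 110 [ 684.63306808 -271.2556308   103.62590944]
side joy 143 [427.56115035  20.59448615 128.21963197]
case ((503.9781188964844, 4.201774597167969), (168.39627075195312, 238.38681030273438), 82.07991027832031)
wrench 39 [456.7434779  326.20292491 155.67574475] [464.70944435 329.48247948 160.60567418] [450.24024422 320.90958869 152.103543  ]
tray? 402 [[ 452.78228354 -386.33725982   18.15643285]
 [ 715.51491328 -132.56871252   33.27872096]] ((591.2021484375, -275.8836364746094), (341.0956115722656, 183.03921508789062), 22.32445526123047)
cleaner 143 [ 689.2691898  -265.65971899  107.71776114]
[565.2740534   -9.28476085 110.        ]
[565.50058263  -6.41254234 110.        ]
[ 579.62448375 -369.43838714   26.        ]
[ 388.73956681 -381.21904982   26.        ]
[ 378.83946319 -227.95186149   26.        ]
[ 575.31953192 -219.1806277    26.        ]
```

View pics/z5.png

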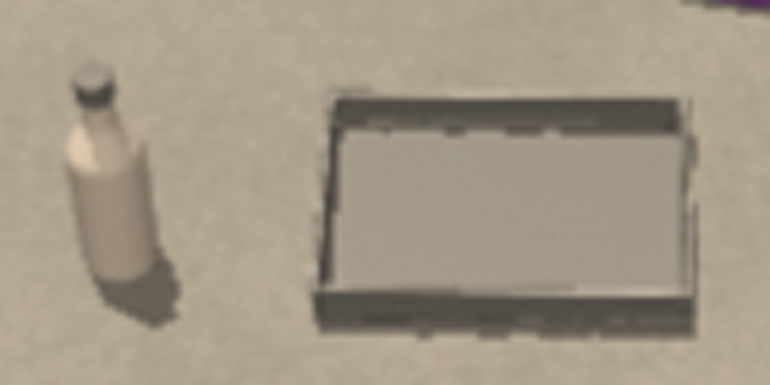

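Emit:
carry_out(moves=[100, 43.7, -27, 0, -1.6, 100, 43.7, -27, 0, -1.6, 100, 43.7, -27, 0, -1.6, 100, 43.7, -27, 0, -1.6, 100, 43.7, -27, 0, -1.6, 100, 43.7, -27, 0, -1.6, 100, 43.7, -27, 0, -1.6, 100, 43.7, -27, 0, -1.6, 100, 63.5, -69.8, 0, -2.92, 100, 63.5, -69.8, 0, -2.92, 100, 63.5, -69.8, 0, -2.92, 100, 63.5, -69.8, 0, -2.92, 100, 63.5, -69.8, 0, -2.92, 100, 63.5, -69.8, 0, -2.92, 100, 63.5, -69.8, 0, -2.92, 100, 63.5, -69.8, 0, -2.92, 100, 63.5, -69.8, 0, -2.92, 100, 63.5, -69.8, 0, -2.92])

```text
time_s: 2.35
eef_pos: [549.4, 321.2, 252.9]
eef_rot: [[-0.973, -0.23, -0.001], [-0.23, 0.973, -0.001], [0.001, -0.0, -1.0]]
ft_force: [-0.2, -0.2, 0.1]
opening: 85.4
```

```bash
python3 - <<'E'
from h import *
s=sense();print(s["eef_pos"],s["joints"],s["eef_rot"])
for n in("side","top"):
    p,d=get_image(n);cv2.imwrite(f"pics/{n}1.png",p);np.save(f"pics/{n}1.npy",d)
    c=proj(n,s["eef_pos"]);print(n,c,proj(n,s["eef_pos"]-[0,0,22]))
    x,y=int(np.clip(c[0],80,560)),int(np.clip(c[1],60,420))
    cv2.imwrite(f"pics/{n}1z.png",cv2.resize(p[y-60:y+60,x-80:x+80],None,fx=5,fy=5,interpolation=cv2.INTER_CUBIC));print(x-80,y-60)
E
```

```text
[549.35235364 321.1951062  252.86539922] [ 4.81580735e-01  4.61937325e-01  1.62904641e+00 -2.82568280e-04
  1.05160823e+00 -1.32099839e+00] [[-9.73225816e-01 -2.29849767e-01 -7.72007051e-04]
 [-2.29849271e-01  9.73226001e-01 -6.80283688e-04]
 [ 9.07700382e-04 -4.84624389e-04 -9.99999471e-01]]
side [273.32864358 358.358095  ] [274.39829163 363.69498299]
193 298
top [166.21175221 203.14086842] [168.34522052 204.92667149]
86 143
```

View pics/side1z.png

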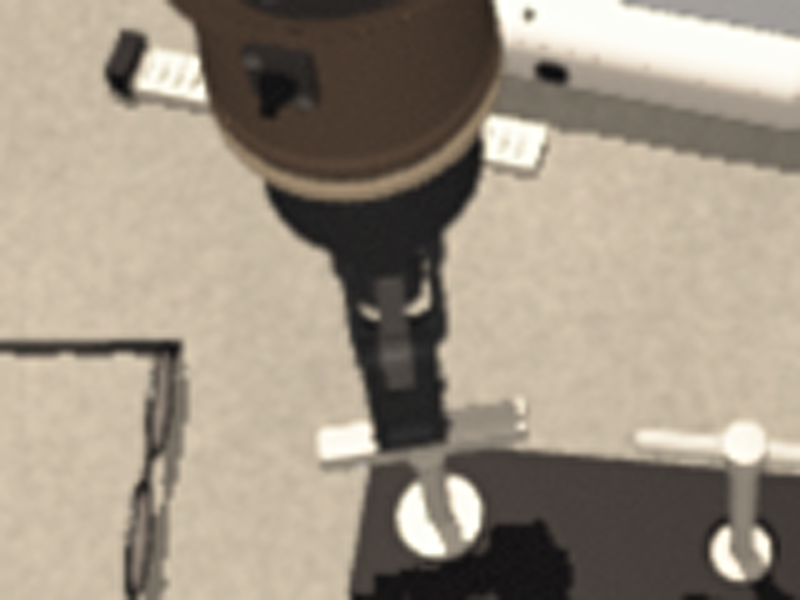

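View pics/top1.png

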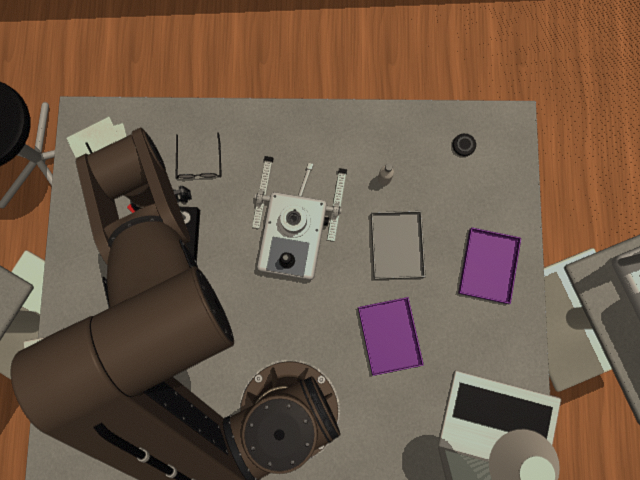

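Emit:
carry_out(moves=[100, -0.1, 0, 5, 0, 100, -0.1, 0.1, 8, 0, 100, -0.1, 0.1, 11, 0, 100, -0.1, 0.1, 11.3, 0, 0, -0.1, 0.1, 11.3, 0, 0, -0.1, 0.1, 11.3, 0, 0, -0.1, 0.1, 11.3, 0, 0, -0.1, 0.1, 11.3, 0, 0, -0.1, 0.1, 11.3, 0, 0, -0.1, 0.1, 11.3, 0], squeeze=80)

```text
time_s: 3.7
eef_pos: [550.9, 322.6, 141.0]
eef_rot: [[-0.973, -0.23, 0.001], [-0.23, 0.973, 0.0], [-0.001, -0.0, -1.0]]
ft_force: [-0.7, -3.2, 7.5]
opening: 12.7
```

Emit:
carry_out(moves=[0, 0, 0, -4, 0, 0, 0, 0, -9, 0, 0, 0, 0, -12.5, 0, 0, 8.2, -31.5, -12.5, 0.374, 0, 8.2, -31.5, -12.5, 0.374, 0, 8.2, -31.5, -12.5, 0.374, 0, 8.2, -31.5, -12.5, 0.374, 0, 8.2, -31.5, -12.5, 0.374, 0, 8.2, -31.5, -12.5, 0.374, 0, 8.2, -31.5, -12.5, 0.374, 0, 8.2, -31.5, -12.5, 0.374])

```text
time_s: 5.08
eef_pos: [543.2, -1.6, 265.3]
eef_rot: [[-0.99, 0.141, -0.0], [0.141, 0.99, 0.0], [0.0, 0.0, -1.0]]
ft_force: [-0.6, -0.1, -2.3]
opening: 12.3
```

```bash
python3 - <<'E'
from h import *
s=sense();print(s["eef_pos"],s["joints"],s["eef_rot"],s["ft_force"],s["opening"])
for n in("side","top"):
    p,d=get_image(n);cv2.imwrite(f"pics/{n}2.png",p);np.save(f"pics/{n}2.npy",d)
    c=proj(n,[544,-3.5,150])
    x,y=int(np.clip(c[0],80,560)),int(np.clip(c[1],60,420))
    cv2.imwrite(f"pics/{n}2z.png",cv2.resize(p[y-60:y+60,x-80:x+80],None,fx=5,fy=5,interpolation=cv2.INTER_CUBIC));print(x-80,y-60)
E
```

```text
[543.15570305  -1.61471181 265.26196529] [-5.89920329e-02  3.18469223e-01  1.82813573e+00  3.79681782e-04
  9.95121212e-01 -1.48892930e+00] [[-9.90066702e-01  1.40598406e-01 -1.14465386e-04]
 [ 1.40598362e-01  9.90066662e-01  3.25801918e-04]
 [ 1.59135593e-04  3.06471985e-04 -9.99999940e-01]] [-0.5618529  -0.06408226 -2.29694631] 12.327589941307869
218 194
211 154
```

View pics/side2z.png

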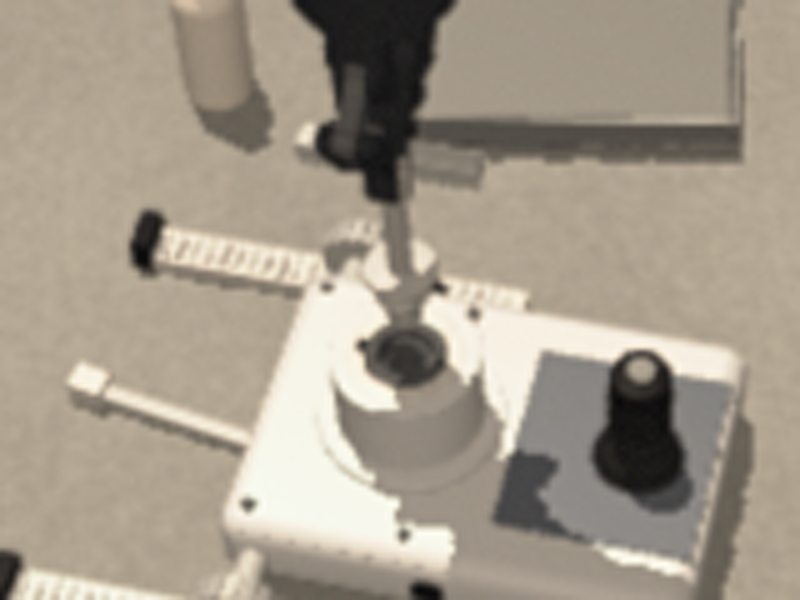

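View pics/top2z.png

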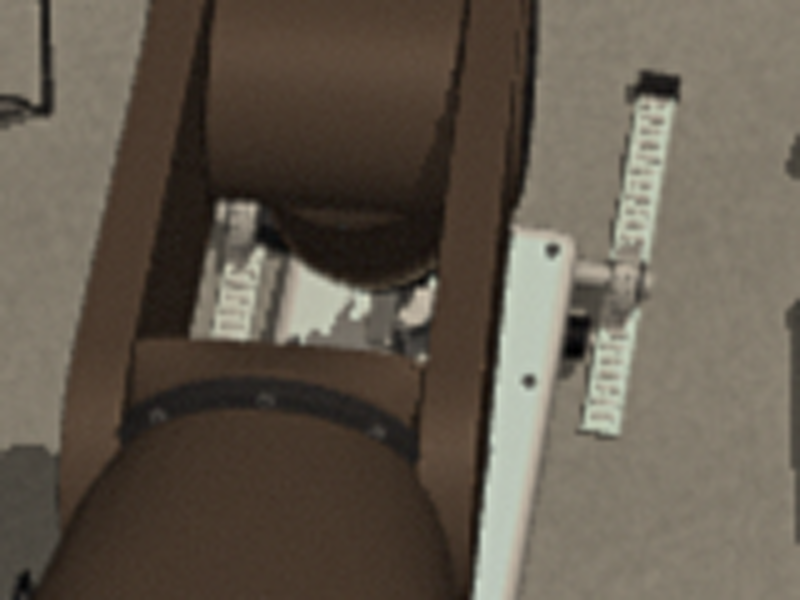

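```bash
python3 - <<'E'
from h import *
n="side"
a=cv2.imread("pics/side0.png");b=cv2.imread("pics/side2.png")
W=cloud(n,np.load("pics/side2.npy"))
z=W[235:268,285:315,2]
np.set_printoptions(linewidth=250,precision=0,suppress=True)
print(z[:, ::1].round())
m=box(W,[500,-40,160],[590,40,190]); vv,uu=np.where(m); print(len(uu),uu.min(),uu.max(),vv.min(),vv.max())
cv2.imwrite("pics/a.png",np.hstack([cv2.resize(b[230:275,280:320],None,fx=10,fy=10,interpolation=cv2.INTER_NEAREST),cv2.resize(a[230:275,280:320],None,fx=10,fy=10,interpolation=cv2.INTER_NEAREST)]))
for p in [(543.2,-1.6,180),(543.2,-1.6,174),(543.2,-1.6,138),(544,-3.5,110)]: print(p,proj(n,p))
E
```

```text
[[ -0.   1.   2.   1.  -1.   2.  -0.   2.  -6.  -0. 233. 232. 231. 242. 230.  -2.   5.  -0.   6.   3.   1.  -1.  -1.   2.  nan   0.   2.  -1.  -3.  -5.]
 [  1.   3.   3.   2.  -1.  -0.  -1.  -3.  -1.  -0. 226. 231. 229. 229. 227.  -0.   1.  -3.   4.   3.   4.   1.   6.  -0.  -2.   5.   3.  -3.   8.  -1.]
 [ -2.   2.   5.   3.  -1.   2.  -0.   3.   3.  -1. 224.  nan 226. 224. 221.  -4.  -2.  -3.   2.   0.  -1.  -0.  -3.  -2.   0.  -1.   2.  -1.   0.  -5.]
 [  2.   0.  50.  55.   1.  49.  55.   1.  -1.  -3. 218. 221. 221. 224. 216.   5.   3.   1.  -1.   0.   4.  -0.  -1.   0.  -1.   4.   8.  nan   2.   0.]
 [ 48.  50.  54.  48.  52.  54.  52.  53.  53.  49. 215. 221. 219. 217. 216.   3.   3.  -3.   3.   3.   0.   3.  -2.   0.   1.   1.   3.   3.  -3.   1.]
 [ 48.  55.  50.  51.  58.  51.  54.  52.  49.  48. 212. 214. 216. 218. 212.  -0.   1.  -4.  -1.  -3.   1.  -1.  -2.  -0.  -0.   3.  -2.   4.  -2.   0.]
 [ 51.  51.  54.  52.  57.  54.  51.  55.  52.  54. 208. 212. 211. 210. 209.   1.  -3.  -2.   0.  -2.  -0.  -0.  -6.   4.  -1.  -3.   1.  -2.  -3.  -2.]
 [ 49.  53.  49.  55.  55.  5
[... 3391 characters left out ...]
1. 104. 100.  96.  96.  96.  99. 104. 103. 104. 108. 106. 109. 111. 109. 108. 113. 109. 114. 112.]
 [114. 111. 113. 114. 108. 113. 110. 114. 107. 103.  99. 101.  96.  92.  94.  97.  95.  97. 102. 100. 109. 111. 109. 111. 109. 114. 111. 111. 112. 110.]
 [107. 111. 113. 110. 109. 114. 110. 110. 112. 102. 102.  98.  89.  86.  82.  83.  84.  95.  99. 101. 112. 112. 108. 113. 110. 109. 112. 111. 114. 111.]
 [108. 110. 115. 110. 114. 108. 108. 111. 111. 105. 102.  90.  86.  85.  84.  83.  82.  78. 103. 110. 113. 108. 113. 113. 113. 109. 113. 110. 112. 108.]]
149 291 305 242 256
(543.2, -1.6, 180) [298. 247.]
(543.2, -1.6, 174) [298. 249.]
(543.2, -1.6, 138) [299. 258.]
(544, -3.5, 110) [299. 264.]
```

View pics/a.png

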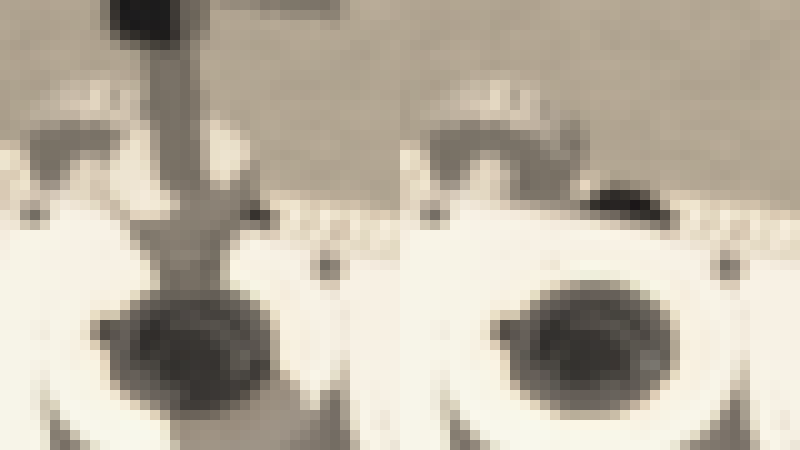

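```bash
python3 - <<'E'
from h import *
n="side"
W=cloud(n,np.load("pics/side2.npy"))
m=box(W,[515,-40,174],[570,40,188])&(np.hypot(W[...,0]-543,W[...,1]+1.6)<22)
q=W[m];print("coll",len(q),cv2.minEnclosingCircle(q[:,:2].astype(np.float32)),np.median(q[:,2]))
# edge-based: project circle for candidate collar; compare extents
def ext(c,r,z,zb=None):
    t=np.linspace(0,2*np.pi,200);P=[proj(n,(c[0]+r*np.cos(a),c[1]+r*np.sin(a),z)) for a in t];P=np.array(P);return P.min(0),P.max(0)
print(ext((543.2,-1.6),18,180.5)); print(ext((544,-3.5),20,110))
print(onz(n,298.0,248,180.5),onz(n,299.0,264.5,110))
W0=cloud(n,np.load("pics/side0.npy"));g=cv2.imread("pics/side0.png").min(2)
m=box(W0,[515,-40,100],[575,40,118])&(g<150)&(np.hypot(W0[...,0]-544,W0[...,1]+3)<25)
vv,uu=np.where(m);print(uu.min(),uu.max(),vv.min(),vv.max());
P=np.array([onz(n,u,v,110) for u,v in zip(uu,vv)]);print(cv2.minEnclosingCircle(P[:,:2].astype(np.float32)),P.mean(0))
E
```

```text
coll 130 ((543.3310546875, 0.2877902388572693), 19.225988388061523) 180.5078467652064
(array([290.21970044, 241.23246888]), array([305.50294051, 253.17232709]))
(array([291.07476769, 257.95819728]), array([307.30838761, 270.98473363]))
[542.59410352   0.93640702 180.5       ] [544.44251868  -3.18278767 110.        ]
290 307 258 270
((546.1464233398438, -5.620749473571777), 21.695781707763672) [545.92795313  -5.27019105 110.        ]
```

```bash
python3 -c "
from h import *
s=sense();print(s['time_s'],s['eef_pos'],s['ft_force'],s['torque'])"
```

```text
5.175 [543.18251824  -1.41039538 265.25519239] [-0.6961208  -0.01983085 -2.07416795] [ 0.00059155  0.00440681 -0.00735258]
```

Emit:
carry_out(moves=[0, -0.15, -0.2, 0.5, 0, 0, -0.15, -0.2, 2.3, 0, 0, -0.15, -0.2, 2.9, 0, 0, -0.15, -0.2, 3.4, 0, 0, -0.15, -0.2, 3.8, 0, 0, -0.15, -0.2, 3.8, 0])

```text
time_s: 5.92
eef_pos: [544.3, -4.7, 227.2]
eef_rot: [[-0.99, 0.141, -0.0], [0.141, 0.99, 0.0], [0.0, 0.0, -1.0]]
ft_force: [0.0, 1.4, -2.6]
opening: 12.2
```

```bash
python3 - <<'E'
from h import *
s=sense();print(s['time_s'],s['eef_pos'],s['ft_force'],s['torque'],s["opening"])
n="side"
p,d=get_image(n);cv2.imwrite(f"pics/{n}3.png",p);np.save(f"pics/{n}3.npy",d)
cv2.imwrite(f"pics/{n}3z.png",cv2.resize(p[220:285,265:345],None,fx=9,fy=9,interpolation=cv2.INTER_CUBIC))
E
```

```text
5.925 [544.2970345   -4.74716199 227.23366034] [ 0.0387032   1.37347805 -2.64338108] [0.38107049 0.01935694 0.01337272] 12.184947543656106
```

View pics/side3z.png

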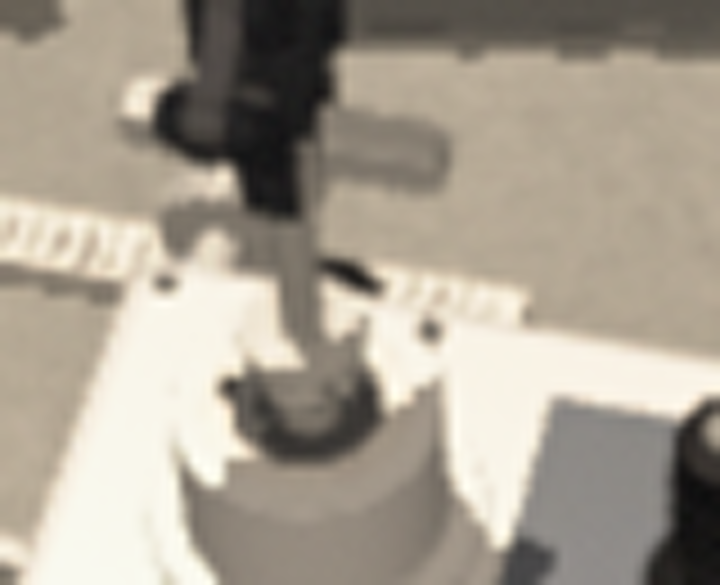

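Emit:
carry_out(moves=[0, 0, 0.1, 0, 0, 0, 0, 0.1, 0.2, 0, 0, 0, 0.1, 0.4, 0, 0, 0, 0.1, 0.5, 0])

```text
time_s: 6.48
eef_pos: [544.5, -3.9, 222.2]
eef_rot: [[-0.99, 0.141, 0.0], [0.141, 0.99, 0.0], [-0.0, 0.0, -1.0]]
ft_force: [0.3, 0.4, -2.3]
opening: 12.2
```

```bash
python3 -c "
from h import *
s=sense();print(s['time_s'],s['eef_pos'],s['ft_force'],s['torque'])"
```

```text
6.475 [544.48902349  -3.89303496 222.17615137] [ 0.33368392  0.4073177  -2.34417881] [ 0.23811553 -0.07410585 -0.02191276]
```

Emit:
carry_out(moves=[0, 0, 0.05, 0.3, 0, 0, 0, 0.05, 0.6, 0, 0, 0, 0.05, 0.8, 0, 0, 0, 0.05, 0.9, 0, 0, 0, 0.05, 0.9, 0])

```text
time_s: 7.1
eef_pos: [544.5, -3.4, 213.2]
eef_rot: [[-0.99, 0.141, -0.0], [0.141, 0.99, 0.0], [0.0, -0.0, -1.0]]
ft_force: [0.4, 1.2, -2.4]
opening: 12.9
```

```bash
python3 -c "
from h import *
s=sense();print(s['time_s'],s['eef_pos'],s['ft_force'],s['torque'])"
```

```text
7.1 [544.50182453  -3.39304228 213.22824231] [ 0.38578913  1.23651726 -2.35722547] [ 0.00634447 -0.01114889  0.01298501]
```

Free so far; lower to contact.

Emit:
carry_out(moves=[0, 0, 0, 0.05, 0, 0, 0, 0, 0.1, 0, 0, 0, 0, 0.15, 0, 0, 0, 0, 0.15, 0])

```text
time_s: 7.6
eef_pos: [544.5, -3.4, 211.8]
eef_rot: [[-0.99, 0.141, -0.0], [0.141, 0.99, 0.0], [0.0, 0.0, -1.0]]
ft_force: [-0.5, -0.3, -3.0]
opening: 12.3
```

```bash
python3 -c "
from h import *
s=sense();print(s['time_s'],s['eef_pos'],s['ft_force'],s['torque'],s['joints'])"
```

```text
7.6 [544.49399329  -3.38654667 211.76353143] [-0.47107992 -0.27288919 -2.97403694] [-0.05580586  0.00620483 -0.01974517] [-6.19025567e-02  3.82608153e-01  1.88321202e+00  1.48466984e-05
  8.75898258e-01 -1.49091549e+00]
```

Emit:
carry_out(moves=[0, 0, 0, 0.05, 0, 0, 0, 0, 0.1, 0, 0, 0, 0, 0.1, 0])

```text
time_s: 7.98
eef_pos: [544.9, -3.4, 211.4]
eef_rot: [[-0.99, 0.141, 0.001], [0.141, 0.99, -0.0], [-0.001, 0.0, -1.0]]
ft_force: [-1.4, -0.2, 7.1]
opening: 12.4
```

```bash
python3 -c "
from h import *
s=sense();print(s['time_s'],s['eef_pos'],s['ft_force'],s['torque'])"
```

```text
7.975 [544.94001277  -3.42987947 211.38405848] [-1.41949533 -0.21013903  7.13343279] [-0.01304588  0.29265811  0.02283505]
```

Emit:
carry_out(moves=[0, 0, 0, 0.03, 0.1, 0, 0, 0, 0.06, 0.22, 0, 0, 0, 0.1, 0.36, 0, 0, 0, 0.14, 0.5, 0, 0, 0, 0.18, 0.64, 0, 0, 0, 0.22, 0.78, 0, 0, 0, 0.26, 0.9, 0, 0, 0, 0.29, 1.0, 0, 0, 0, 0.29, 1.0])

```text
time_s: 9.1
eef_pos: [545.3, -3.4, 208.6]
eef_rot: [[-0.414, 0.91, 0.002], [0.91, 0.414, -0.0], [-0.001, 0.002, -1.0]]
ft_force: [-0.2, -0.8, 5.9]
opening: 12.4
```

```bash
python3 -c "
from h import *
s=sense();print(s['time_s'],s['eef_pos'],s['ft_force'],s['torque'],s['joints'],s['opening'])"
```

```text
9.1 [545.33263179  -3.44725394 208.59320704] [-0.21275531 -0.76567195  5.94239947] [-0.03231184 -0.20403411 -0.00790512] [-6.19153233e-02  3.86788290e-01  1.88602124e+00  8.36167825e-06
  8.66900477e-01 -4.89247758e-01] 12.449852752209802
```

Screwing in cleanly (sank 2.8 mm per rad, low forces). Continue.

Emit:
carry_out(moves=[0, 0, 0, 0.03, 0.1, 0, 0, 0, 0.06, 0.22, 0, 0, 0, 0.1, 0.36, 0, 0, 0, 0.14, 0.5, 0, 0, 0, 0.18, 0.64, 0, 0, 0, 0.22, 0.78, 0, 0, 0, 0.26, 0.92, 0, 0, 0, 0.3, 1.06, 0, 0, 0, 0.34, 1.2, 0, 0, 0, 0.38, 1.34, 0, 0, 0, 0.43, 1.5, 0, 0, 0, 0.46, 1.6, 0, 0, 0, 0.49, 1.7, 0, 0, 0, 0.49, 1.7])

```text
time_s: 10.85
eef_pos: [545.3, -4.0, 203.7]
eef_rot: [[0.956, 0.294, 0.002], [0.294, -0.956, -0.001], [0.001, 0.002, -1.0]]
ft_force: [-0.4, -5.2, 6.6]
opening: 12.6
```

```bash
python3 -c "
from h import *
s=sense();print(s['time_s'],s['eef_pos'],s['ft_force'],s['torque'],s['joints'],s['opening'])"
```

```text
10.85 [545.33631431  -4.03870326 203.70870594] [-0.3670289  -5.24053382  6.56418604] [-1.38047261 -0.02146862  0.02153229] [-6.24042922e-02  3.93038095e-01  1.89071066e+00 -1.21777502e-03
  8.55932527e-01  1.21079956e+00] 12.597701276176073
```

Emit:
carry_out(moves=[0, 0, 0.03, 0.01, 0.05, 0, 0, 0.06, 0.04, 0.15, 0, 0, 0.06, 0.08, 0.28, 0, 0, 0.06, 0.12, 0.42, 0, 0, 0.06, 0.16, 0.56, 0, 0, 0.06, 0.2, 0.7, 0, 0, 0.06, 0.23, 0.8, 0, 0, 0.06, 0.26, 0.9, 0, 0, 0.06, 0.26, 0.9])

```text
time_s: 11.98
eef_pos: [545.0, -4.5, 201.1]
eef_rot: [[0.824, -0.566, 0.001], [-0.566, -0.824, -0.001], [0.001, 0.0, -1.0]]
ft_force: [-3.1, -4.7, 10.0]
opening: 12.9
```

```bash
python3 -c "
from h import *
s=sense();print(s['time_s'],s['eef_pos'],s['ft_force'],s['torque'],s['joints'],s['opening'])"
```

```text
11.975 [544.97760117  -4.50408239 201.09498378] [-3.05340084 -4.73876295 10.02833198] [-1.19304407  0.63027401  0.02387296] [-6.33675814e-02  3.96407579e-01  1.89319550e+00 -1.08083712e-03
  8.51108818e-01  2.10975725e+00] 12.865814075278864
```

Emit:
carry_out(moves=[0, 0, 0.03, 0.02, 0.08, 0, 0, 0.03, 0.04, 0.16, 0, 0, 0.03, 0.05, 0.22, 0, 0, 0.03, 0.05, 0.28, 0, 0, 0.03, 0.05, 0.3, 0, 0, 0.03, 0.05, 0.3])

```text
time_s: 12.72
eef_pos: [545.0, -4.7, 200.7]
eef_rot: [[0.621, -0.783, 0.001], [-0.783, -0.621, -0.001], [0.001, -0.0, -1.0]]
ft_force: [-3.0, -3.8, 11.1]
opening: 12.4
```

```bash
python3 - <<'E'
from h import *
s=sense();print(s['time_s'],s['eef_pos'],s['ft_force'],s['torque'],s['joints'],s['opening'])
n="side"
p,d=get_image(n);cv2.imwrite(f"pics/{n}4.png",p);np.save(f"pics/{n}4.npy",d)
cv2.imwrite(f"pics/{n}4z.png",cv2.resize(p[220:285,265:345],None,fx=9,fy=9,interpolation=cv2.INTER_CUBIC))
W=cloud(n,d); q=W[box(W,[524,-26,106],[566,20,128])&(np.hypot(W[...,0]-544.5,W[...,1]+3)<15)];print(len(q),np.percentile(q[:,2],[10,25,50,75]))
E
```

```text
12.725 [544.989454    -4.65439437 200.71208384] [-3.01815435 -3.79797401 11.07970699] [-0.95126108  0.67351684  0.05228765] [-6.37258275e-02  3.96769399e-01  1.89379031e+00 -9.08112122e-04
  8.49822060e-01  2.40786547e+00] 12.402178984239487
75 [114.96458182 115.72453101 117.02176006 119.15523093]
```

View pics/side4z.png

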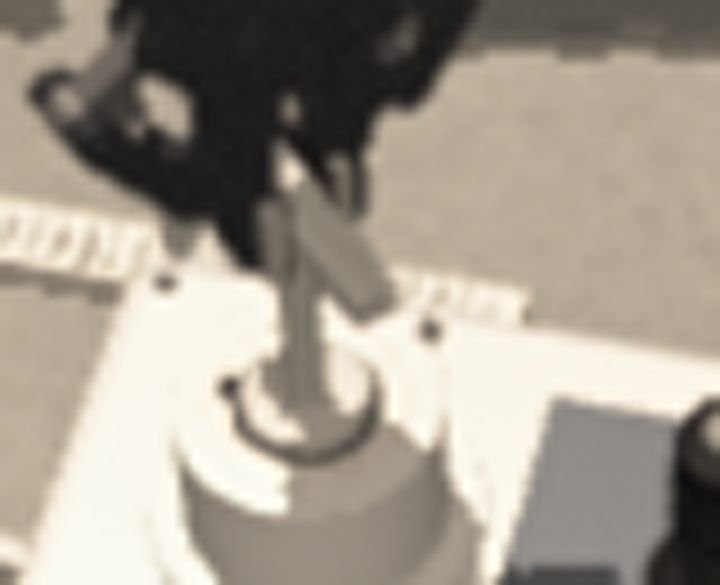

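Emit:
carry_out(moves=[0, 0, 0, 0, 0.06, 0, 0, 0, 0, 0.12, 0, 0, 0, 0, 0.18, 0, 0, 0, 0, 0.18])

```text
time_s: 13.28
eef_pos: [544.9, -4.6, 200.7]
eef_rot: [[0.471, -0.882, 0.001], [-0.882, -0.471, -0.001], [0.001, -0.001, -1.0]]
ft_force: [-2.6, -3.8, 11.8]
opening: 12.5
```

```bash
python3 -c "
from h import *
s=sense();print(s['time_s'],s['eef_pos'],s['ft_force'],s['torque'],s['joints'],s['opening'])"
```

```text
13.275 [544.94319653  -4.59084856 200.70789544] [-2.56055466 -3.76320733 11.79800539] [-0.87486893  0.76269843 -0.01354421] [-6.36661464e-02  3.96744013e-01  1.89384765e+00 -8.01505288e-04
  8.49859436e-01  2.58856751e+00] 12.512759573795439
```

Emit:
carry_out(moves=[0, 0, 0.03, -0.2, 0, 0, 0, 0.03, -0.5, 0, 0, 0, 0.03, -1, 0, 0, 0, 0.03, -1.6, 0, 0, 0, 0.03, -2.2, 0, 0, 0, 0.03, -2.8, 0, 0, 0, 0.03, -2.8, 0])

```text
time_s: 14.15
eef_pos: [544.8, -4.4, 228.9]
eef_rot: [[0.471, -0.882, 0.002], [-0.882, -0.471, -0.0], [0.001, -0.001, -1.0]]
ft_force: [-1.7, -2.0, -4.0]
opening: 12.5
```

```bash
python3 - <<'E'
from h import *
s=sense();print(s['time_s'],s['eef_pos'],s['ft_force'],s['torque'],s['opening'])
n="side"
p,d=get_image(n);cv2.imwrite(f"pics/{n}5.png",p);np.save(f"pics/{n}5.npy",d)
cv2.imwrite(f"pics/{n}5z.png",cv2.resize(p[210:285,255:345],None,fx=8,fy=8,interpolation=cv2.INTER_CUBIC))
E
```

```text
14.15 [544.7901431   -4.36096099 228.86048006] [-1.72646088 -1.98512074 -3.9901828 ] [-0.52038082  0.38352708 -0.01595622] 12.454343044931203
```

View pics/side5z.png

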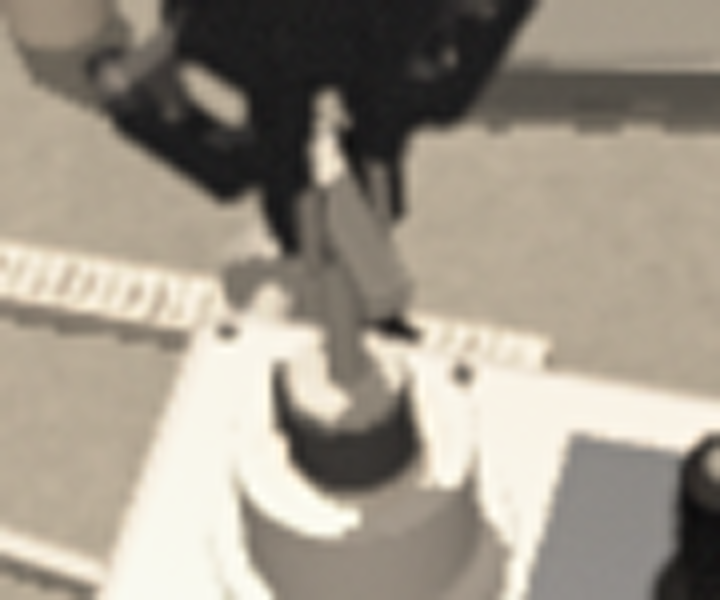

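Emit:
carry_out(moves=[0, 0, 0.02, -0.3, 0, 0, 0, 0.02, -0.8, 0, 0, 0, 0.02, -1.4, 0, 0, 0, 0.02, -2.0, 0, 0, 0, 0.02, -2.6, 0, 0, 0, 0.02, -3.4, 0, 0, 0, 0.02, -4.2, 0, 0, 0, 0.02, -4.2, 0, 0, 0, 0.02, -4.2, 0])

```text
time_s: 15.32
eef_pos: [544.0, -4.4, 269.8]
eef_rot: [[0.471, -0.882, -0.0], [-0.882, -0.471, 0.0], [-0.0, 0.0, -1.0]]
ft_force: [0.5, 0.0, -5.4]
opening: 12.5
```

```bash
python3 - <<'E'
from h import *
s=sense();print(s['time_s'],s['eef_pos'],s['eef_rot'],s['ft_force'],s['torque'],s['opening'])
n="side"
p,d=get_image(n);cv2.imwrite(f"pics/{n}6.png",p);np.save(f"pics/{n}6.npy",d)
cv2.imwrite(f"pics/{n}6z.png",cv2.resize(p[200:275,255:345],None,fx=8,fy=8,interpolation=cv2.INTER_CUBIC))
p,d=get_image("top");cv2.imwrite(f"pics/top6.png",p);np.save(f"pics/top6.npy",d)
M=cv2.inRange(cv2.cvtColor(p,cv2.COLOR_BGR2HSV),(0,0,0),(180,255,255))
W=cloud("top",d)
m=box(W,[350,-420,16],[620,-190,36]);q=W[m];print(len(q),cv2.minAreaRect(q[:,:2].astype(np.float32)))
E
```

```text
15.325 [544.00202857  -4.42293602 269.80040006] [[ 4.71166924e-01 -8.82044051e-01 -1.44250466e-04]
 [-8.82044060e-01 -4.71166930e-01  7.94021077e-06]
 [-7.49696650e-05  1.23494102e-04 -9.99999990e-01]] [ 0.48218094  0.01518969 -5.39398808] [-0.02905596 -0.0329128  -0.01329506] 12.469812974894339
398 ((484.41107177734375, -312.565185546875), (201.80105590820312, 151.774169921875), 2.796156167984009)
```

View pics/side6z.png

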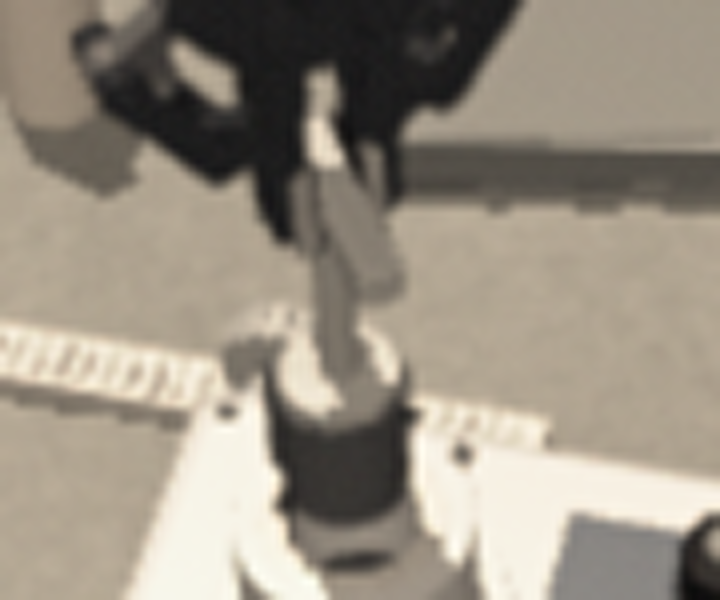

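View pics/top6.png

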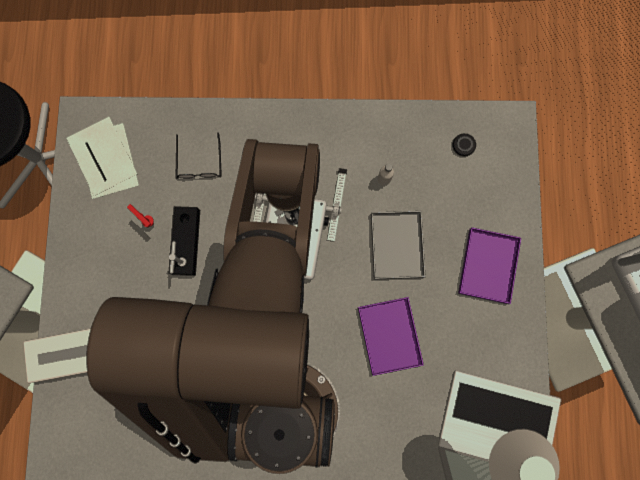

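Emit:
carry_out(moves=[0, 1.5, 1.2, 0, 0, 0, 4.5, 3.7, 0, 0, 0, 8, 6.6, 0, 0, 0, 11.5, 9.4, 0, 0, 0, 15, 12.3, 0, 0, 0, 18.5, 15.2, 0, 0, 0, 21.5, 17.6, 0, 0, 0, 23.3, 19, 0, 0, 0, 23.8, 19.5, 0, 0, 0, 23.8, 19.5, 0.5, 0, 0, 23.8, 19.5, 3, 0, 0, 23.8, 19.5, 6, 0, 0, 23.8, 19.5, 9, 0, 0, 23.8, 19.5, 10.5, 0, 0, 23.8, 19.5, 11, 0, 0, 23.8, 19.5, 11, 0])

```text
time_s: 17.42
eef_pos: [484.7, -306.2, 160.3]
eef_rot: [[0.471, -0.882, 0.0], [-0.882, -0.471, -0.0], [0.0, -0.0, -1.0]]
ft_force: [0.0, 0.4, -4.0]
opening: 12.3
```

```bash
python3 - <<'E'
from h import *
s=sense();print(s['time_s'],s['eef_pos'],s['ft_force'],s['torque'],s['opening'])
n="side"
p,d=get_image(n);cv2.imwrite(f"pics/{n}7.png",p);np.save(f"pics/{n}7.npy",d)
cv2.imwrite(f"pics/{n}7z.png",cv2.resize(p[140:240,270:390],None,fx=6,fy=6,interpolation=cv2.INTER_CUBIC))
E
```

```text
17.425 [ 484.65246284 -306.165472    160.32895039] [ 0.02717753  0.39903335 -3.97338479] [-0.0026413   0.00906911 -0.01009886] 12.34815346927005
```

View pics/side7z.png

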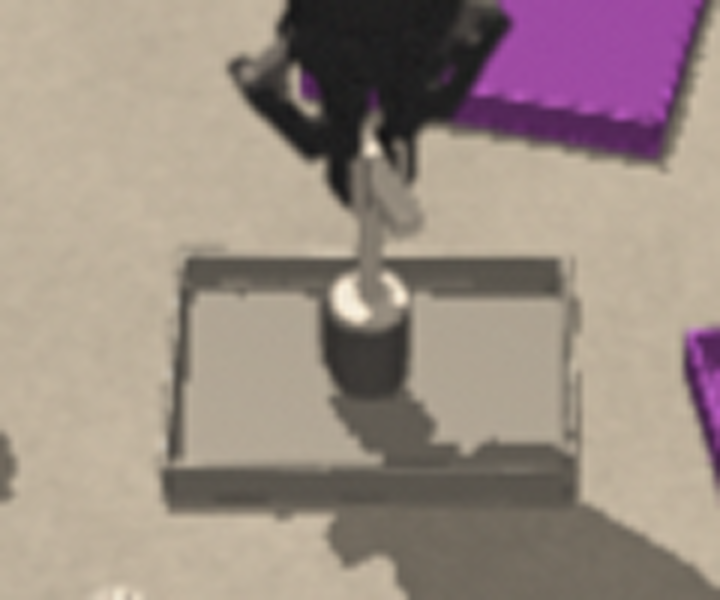

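Emit:
carry_out(moves=[0, 0, 0, 0.6, 0, 0, 0, 0, 1.2, 0, 0, 0, 0, 1.6, 0, 0, 0, 0, 1.75, 0, 0, 0, 0, 1.85, 0, 0, 0, 0, 1.9, 0, 0, 0, 0, 1.9, 0])

```text
time_s: 18.35
eef_pos: [484.3, -306.3, 141.0]
eef_rot: [[0.471, -0.882, 0.0], [-0.882, -0.471, -0.0], [0.0, -0.0, -1.0]]
ft_force: [-0.1, -0.3, -3.7]
opening: 12.5
```

```bash
python3 -c "
from h import *
s=sense();print(s['time_s'],s['eef_pos'],s['ft_force'],s['torque'])"
```

```text
18.35 [ 484.33527213 -306.29512911  141.04657634] [-0.11870211 -0.2958859  -3.72308318] [ 0.04327572 -0.03936145 -0.02967509]
```

Emit:
carry_out(moves=[0, 0, 0, 0.05, 0, 0, 0, 0, 0.1, 0, 0, 0, 0, 0.1, 0])

```text
time_s: 18.73
eef_pos: [484.9, -306.6, 140.8]
eef_rot: [[0.471, -0.882, 0.002], [-0.882, -0.471, -0.001], [0.002, -0.001, -1.0]]
ft_force: [0.3, 0.9, 10.3]
opening: 12.5
```

```bash
python3 -c "
from h import *
s=sense();print(s['time_s'],s['eef_pos'],s['ft_force'],s['torque'])"
```

```text
18.725 [ 484.91616005 -306.5712782   140.84622563] [ 0.31088716  0.94553558 10.27744357] [ 0.47102116  0.21019233 -0.02064207]
```

Emit:
carry_out(moves=[0, 0, 0, -0.05, 0, 0, 0, 0, -0.05, 0, 30, 0, 0, -0.05, 0, 60, 0, 0, -0.05, 0, 80, 0, 0, -0.05, 0, 80, 0, 0, -0.05, 0, 80, 0, 0, -0.05, 0, 80, 0, 0, -3, 0, 80, 0, 0, -7, 0, 80, 0, 0, -12, 0, 80, 0, 0, -12, 0], squeeze=40)

```text
time_s: 20.1
eef_pos: [485.9, -307.4, 263.6]
eef_rot: [[0.471, -0.882, 0.005], [-0.882, -0.471, -0.004], [0.006, -0.003, -1.0]]
ft_force: [0.3, 1.1, 0.1]
opening: 68.0
```

```bash
python3 - <<'E'
from h import *
s=sense();print(s['time_s'],s['eef_pos'],s['ft_force'],s['torque'],s['opening'])
n="side"
p,d=get_image(n);cv2.imwrite(f"pics/{n}8.png",p);np.save(f"pics/{n}8.npy",d)
cv2.imwrite(f"pics/{n}8z.png",cv2.resize(p[140:240,270:390],None,fx=6,fy=6,interpolation=cv2.INTER_CUBIC))
W=cloud(n,d)
q=W[box(W,[430,-350,52],[540,-250,60])];print("collar",len(q),np.median(q,0),cv2.minEnclosingCircle(q[:,:2].astype(np.float32)))
q=W[box(W,[430,-360,125],[540,-250,150])];print("bar",len(q),np.median(q,0),cv2.minAreaRect(q[:,:2].astype(np.float32)))
E
```

```text
20.1 [ 485.87322954 -307.36665175  263.58617477] [0.32778646 1.11576661 0.08380446] [ 0.00530545 -0.00049733 -0.01675145] 67.99321933633945
collar 74 [ 484.40737611 -297.16132643   55.97089194] ((486.6297912597656, -298.8779296875), 20.962299346923828)
bar 156 [ 485.05150526 -294.89824215  142.78001854] ((486.4818115234375, -299.5245361328125), (18.840953826904297, 85.12200164794922), 28.27150535583496)
```

View pics/side8.png

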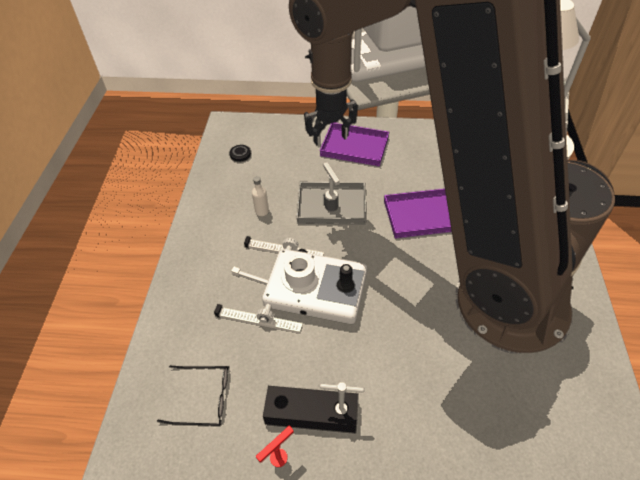

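View pics/side8z.png

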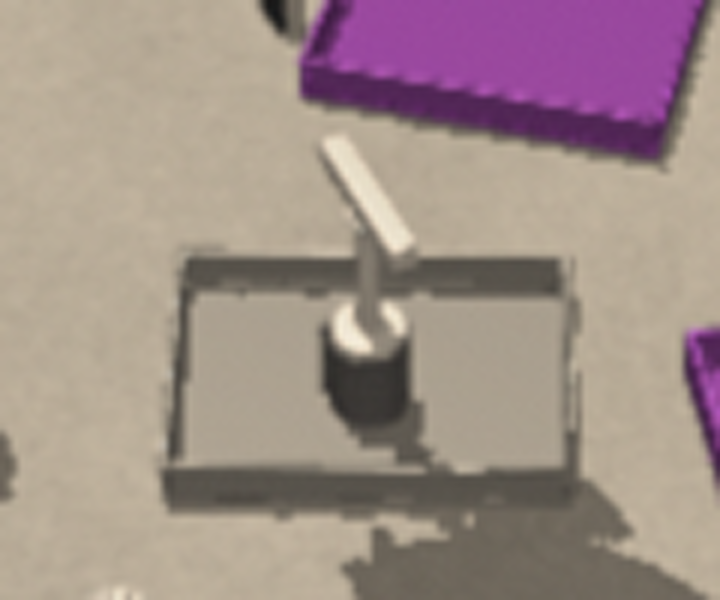

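Emit:
carry_out(moves=[80, 0, 0, 0, 0, 80, 0, 0, 0, 0, 80, 0, 0, 0, 0, 80, 0, 0, 0, 0])

```text
time_s: 20.65
eef_pos: [484.1, -306.2, 259.4]
eef_rot: [[0.471, -0.882, -0.001], [-0.882, -0.471, 0.0], [-0.001, 0.0, -1.0]]
ft_force: [-0.1, 0.4, -0.4]
opening: 68.6
```

```bash
python3 - <<'E'
from h import *
p,d=get_image("side");W=cloud("side",d)
q=W[box(W,[430,-360,125],[540,-250,150])];print(np.median(q,0))
o=cv2.imread("pics/side0.png")
for nm,(x0,y0,x1,y1) in dict(spec=(155,360,235,430),bottle=(248,172,274,220),wrench=(318,378,366,418)).items():
    print(nm,cv2.absdiff(p,o)[y0:y1,x0:x1].mean())
print(hand_in())
E
```

```text
[ 485.20588273 -295.71971262  142.62634601]
spec 7.509940476190476
bottle 7.331196581196581
wrench 5.482465277777778
the job is handed in; nothing more can be done
None
```

The plug is out of the housing and standing upright near the middle of the grey tray, with the puller still screwed into it. I let go, moved the gripper clear and handed the job in at about 21 s.

- **Screwing:** I turned the puller about 233° clockwise until it stopped sinking. The depth image then put the underside of its collar at the plug face, within about 1 mm. The wrist torque did not rise at the end of the turn, so I judged tightness by depth and angle only.
- **Drawing:** The plug came straight up with wrist forces under about 12 N wherever I read them. The side view showed it upright above the mouth.
- **Final checks:** In the last views the puller stands upright and at rest. The T-bar's upper surface is at about 143 mm, where about 144 mm is expected.
- **Tray position:** The two cameras disagreed on the tray's y by about 12 mm. I aimed for the middle, so the plug should still be at least 40 mm inside the ±51 mm limit.
- **Bystanders:** Image differences over the spectacles, bottle and wrench stayed small. I never located the test rod, so I did not check it separately.

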